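# Centre-punch a blank through the guide bush of a marking jig

### The arm

A 6-joint arm with a two-finger parallel gripper is mounted at the origin on a cart in front of the work surface, level with it; the furniture and walls round the work are solid. World frame = base frame: x ahead of the robot, y to its left, z up, the work surface at z = 0. Lengths are in mm, angles in rad, forces in N, time in s.
With the tool pointing down it reaches from about 250 to 800 mm from the base axis. Payload 3.9 kg.
Tool frame: the origin (TCP) lies at the very end of the fingers, on their centre line; the grasp point (between the pads) lies 19 mm behind it; z points along the fingers, y is the line along which they close (so a half turn about z gives the same grasp; the last joint's range is limited). The gripper opens to 85 mm and grips with 20 to 120 N. Pads are 22 mm wide; open, the fingers measure 114 mm over their backs; the gripper's body (76 mm by 85 mm) begins 54 mm behind the grasp point. The pads swing forward as they close: fully open they stand 13 mm farther back than shut.
Start: joints at [1.205, 0.26, -0.138, 1.173, 0, 1.571], TCP at [187.786, 490.257, 231.304] pointing down, gripper open.
Joint ranges: [-2.78, 2.78], [-0.83, 1.72], [-1.28, 1.37], [-1.9, 2.12], [-1.57, 1.48], [-3.14, 3.14]. Speed limits (rad/s): [2.57, 2.57, 3.14, 3.14, 3.14, 3.14].

### API

Orientations are given as a unit quaternion [x, y, z, w].
In Python, from cell import robot, read_camera, camera_model, job gives the robot as it stands.
- The arm moves only by the tool step_arm, never from a script. Its argument "targets" is a list of rows, each an object with "dp": the shift along the tool's x, y, z in mm, a list of three; "turn": the turn about the tool's z in degrees; "grip": the opening in per cent of the stroke, from 0 (shut) to 100 (fully open). A call has 1 to 20 rows; each row shifts and turns the commanded pose from where the row before left it, along the tool's axes as they then stand; what a row does not reach is not made up. A row lasts 1/12 s, in which the tool goes at most 41.7 mm and 7.16 degrees, less where a joint would pass 70% of its speed; a pose out of reach is approached as far as the arm can. A call with a gripper value outside its range is refused whole. The fingers move at their own pace and stop on an object; "newtons" is the grip in N (left out, the last holds). Time passes only in rows, so rows that do not move let the fingers close. It gives the time, the measured TCP pose, the force, the opening and the grip force at its end, in the units of the state.
- robot.get_state(): the state, without advancing time (a new reading comes with each control period).
- read_camera(name): name is "side" or "top"; returns the picture (480x640x3 uint8, red, green, blue); there is no depth.
- camera_model(name): a dict with "fx", "fy", "cx", "cy" (pixels), "D" ([k1, k2, p1, p2, k3] as OpenCV has them; the pictures are not rectified), "extrinsics" (4x4, takes a point from camera to world coordinates). Camera axes: x right, y down, z forward; pixel columns grow to the right and rows downward; lengths in mm; the calibration is good to about 2 mm. A picture is of the moment at which its call begins. camera_model takes no time and is no camera call.
- job.close_job(): hands the job in; it is judged then, once.
The state is a dict: "t": time; "q": joint angles; "joint_velocities": joint speeds; "joint_efforts": joint torques, N m; "tcp_pos": TCP position; "eef_rot": TCP orientation; "wrist_force": force on the tool from outside, world axes, zero at the start; "wrist_torque": the same for the moment, N m; "gripper_width": opening from 0.0 (shut) to 1.0 (fully open); "gripper_force": force on a finger pad.
Only numpy, scipy, OpenCV 4.12 (cv2) and the standard library are available. Lean on these libraries where they do the work, as an engineer would, in place of code of your own. Each camera call takes 0.05 s, during which the arm holds its last target. There are 200 camera calls.

### The job

Mark the brass blank for drilling: push it fully home against the end stop of the steel marking jig, then take the automatic centre punch out of the wooden tool block, put its point down through the jig's guide bush onto the blank and press it straight down, gently, until its spring trips with a snap; stop pressing as soon as it has tripped and do not lean on it. Then stand the punch back upright in its hole in the tool block. The blank has to stay home, and the other tools stay where they lie.

Things in the scene. Friction and masses are not known exactly. Their poses are not given: they have to be found in the camera images.
- jig: Steel marking jig fixed to the worktop: base 125 (x) x 90 (y) x 12 mm, two side rails from x = -10 mm on that leave a channel 41.5 mm wide along x, an end stop, and a bridge plate over the rails (x = +5 to +57 mm, screws to 36.5 mm) with the bush. Origin: centre of the underside; x from the open end, which faces the robot within 20 degrees, to the stop; z up. Jig and tool block may swap sides.
- jig_bush (a point): Centre of the mouth of the guide bush, 37.5 mm above the worktop; the bush axis is vertical. A collar 19 mm wide and 5 mm high has a mouth 11.8 mm wide; below it a bore 9.6 mm in diameter goes straight through the 10 mm bridge plate. The blank's top is 17.5 mm below this point. Axes as the jig's.
- jig_stop (a point): Middle of the foot of the end stop's face, on the top of the base, 12 mm above the worktop; the stop crosses the channel 45 mm from the jig's origin along its x.
- blank: Brass plate 70 (x) x 40 (y) x 8 mm with two small dark countersinks near its front end, lying flat on the jig's base in the channel, 10 to 28 mm out from the stop. Origin: centre of the underside; x as the jig's. It slides freely. Home, its origin is at x = +10 mm in the jig's frame and its near end stands 15 mm out of the rails and 30 mm out of the bridge.
- blank_end (a point): Middle of the blank's near end face, the one to push on: 35 mm from the blank's centre, 4 mm above the jig's base. The base around it is open from above except for two 5 mm high screw heads near its front corners. Fingertips about 3 mm above the base (15 mm above the worktop) push it well.
- blank_mark (a point): Point on the blank's top where the mark belongs, on its centre line, 20 mm from its far end. It lies straight below the bush axis when the blank is home.
- punch: Automatic centre punch, bright steel, upright in the tool block: knurled round barrel 16 mm in diameter (cap 17 mm), 98 mm tall; a dark spindle 7.6 mm in diameter with a conical point sticks out below. Origin: on the axis at the barrel's lower end, z up. Relaxed, the point stands 29 to 32.5 mm below it (reground, exact length unknown). 0.19 kg; grip the barrel 50 to 60 mm above the origin.
- punch_spindle (a joint): How far the spindle is pressed into the barrel, in m: 0 relaxed, 0.0092 at its hard stop. The force rises from 2 to 3.5 N over the first 3 mm, then steeply to about 15 N at 6 to 6.5 mm; there the trip lets go with a snap and the force falls to about 6 N, but climbs steeply again at the hard stop. Past 7.2 mm it has tripped. It springs out again when the punch is lifted.
- stand: Dark wooden tool block fixed to the worktop, 80 (x) x 110 (y) x 56 mm, with a hole for the punch and behind it (+x) a row of four thin steel burs, the tallest 83 mm above the worktop, 39 mm from the punch's axis. Origin: centre of the underside; x away from the robot (within 20 degrees), z up.
- stand_seat (a point): Seat of the punch in the tool block: on the hole's axis, 36 mm above the worktop, 20 mm below the block's top. The hole is 17.6 mm in diameter down to this seat; below it a bore 10.4 mm in diameter and 36 mm deep takes the spindle. In place, the punch's origin is at this point.
- bench_brush: Bystander: wooden bench brush, 165 x 26 x 23 mm, lying between jig and tool block and pointing away from the robot. Origin at the centre of its underside.
- oil_stone: Bystander: dark grey oil stone, 125 x 38 x 21 mm, lying behind the work. Origin at the centre of its underside.
- cell: Bystander: small battery, 50 x 15 mm, lying behind the work. Origin at the centre of its underside.
Things that resemble listed ones, but are neither listed nor needed, are in the scene too. Of the things that look like the blank, the largest one is meant.

How it is judged (in metres and radians):
On the way, in this order (a step that is already met when the one before it is completed fails the run):
1. the blank is home against the stop (its mark point within 2 mm of the bush axis) (horizontal distance between blank_mark and jig_bush below 0.002 m), for 0.2 s.
2. the punch has tripped (spindle in by more than 7.2 mm) upright through the guide bush on the blank, which is home (value of joint punch_spindle above 0.0072 m and horizontal distance between punch and jig_bush below 0.004 m and z of punch in the frame of jig_bush below 0.012 m and angle between punch's own z axis and vertical below 0.1 rad and contact force between punch and blank above 1.5 N and horizontal distance between blank_mark and jig_bush below 0.002 m), for 0.06 s.
At the end, for the whole second after the job is handed in: The punch stands upright (within 0.08 rad) at rest in its hole in the tool block, its origin within 4 mm sideways and 3 mm in height of the seat, and the blank is at rest and home, its mark point within 2 mm of the bush axis (horizontal distance between punch and stand_seat below 0.004 m and z of punch in the frame of stand_seat between -0.003 and 0.003 m and angle between punch's own z axis and vertical below 0.08 rad and linear speed of each of punch, blank below 0.02 m/s and horizontal distance between blank_mark and jig_bush below 0.002 m); the robot touches nothing.
It fails at once if the punch is pressed on the blank with more than 30 N (contact force between punch and blank above 30 N).
It fails at once if the punch is pressed on the jig with more than 30 N (contact force between punch and jig above 30 N).
It fails at once if the blank is pushed with more than 30 N (contact force between the fingers and blank above 30 N).
It fails at once if one of the other tools (brush, oil stone, battery) is moved by more than 30 mm (distance of any of bench_brush, oil_stone, cell from where it was at the start of the episode above 0.03 m).
It also fails if it takes over 69 s, if anything falls off the work surface, if the arm or the gripper's body presses on something with over 40 N, if the wrist force passes 120 N, or if a joint passes its speed limit or range.

## Working session

There is one attempt and no reset: what is moved stays moved. The work goes in short steps, Python scripts to look and compute and a tool call to move; the robot and the scene stay as the last step left them, time stands still between calls to the robot, and variables do not carry over. Pictures are saved under pics/ and viewed, at most 10 in all, crops included, and the job is handed in when it is done.

Besides the shell and the picture viewer there is one more tool, called after "Request:" as a command line: name --argument value ..., lists and objects as JSON in quotes. step_arm: Moves the arm, as the interface text tells. Its arguments: {"type":"object","properties":{"targets":{"type":"array"},"newtons":{"type":"number"}},"required":["targets"]}

```bash
ls; mkdir -p pics
python3 - <<'E'
from cell import robot, read_camera, camera_model, job
import cv2,numpy as np
for n in("side","top"):
    im=read_camera(n); cv2.imwrite(f"pics/{n}0.png",im[:,:,::-1]); m=camera_model(n)
    print(n,m["fx"],m["fy"],m["cx"],m["cy"],m["D"],np.round(m["extrinsics"],4).tolist())
print(robot.get_state())
E
```

```text
pics
side 570.6404686467292 570.6404686467292 323.17652843171265 248.74286747157822 [-0.10496197  0.          0.          0.          0.        ] [[0.9978, 0.0465, -0.0472, 554.3819], [0.0662, -0.67, 0.7394, -988.6912], [0.0027, -0.7409, -0.6716, 880.0492], [0.0, 0.0, 0.0, 1.0]]
top 518.3881100088311 518.3881100088311 315.6365237305343 234.07698332906403 [-0.10787737  0.          0.          0.          0.        ] [[0.0168, -0.9814, 0.1911, 275.7239], [-0.9997, -0.0196, -0.0127, -69.474], [0.0162, -0.1908, -0.9815, 1171.9054], [0.0, 0.0, 0.0, 1.0]]
{'t': 0.1, 'q': array([ 1.20497045e+00,  2.60612272e-01, -1.39281315e-01,  1.17273227e+00,
       -4.66394132e-08,  1.57077879e+00]), 'joint_velocities': array([ 0.00036665, -0.00231747,  0.00163057,  0.00086247, -0.00025862,
       -0.00023944]), 'joint_efforts': array([-1.14911936e-04, -4.06507659e+01,  2.54527223e+01,  1.00617702e-02,
        1.88874282e-05, -6.96963767e-06]), 'tcp_pos': array([187.57140722, 489.65454472, 230.53573489]), 'eef_rot': array([ 1.81885988e-01,  9.83319201e-01, -8.99508175e-04, -1.66375938e-04]), 'wrist_force': array([-0.13982804, -0.44721166,  1.27622498]), 'wrist_torque': array([ 0.00468299, -0.03410134, -0.03409695]), 'gripper_force': 0.0, 'gripper_width': 0.998186432230459}
```

View pics/side0.png

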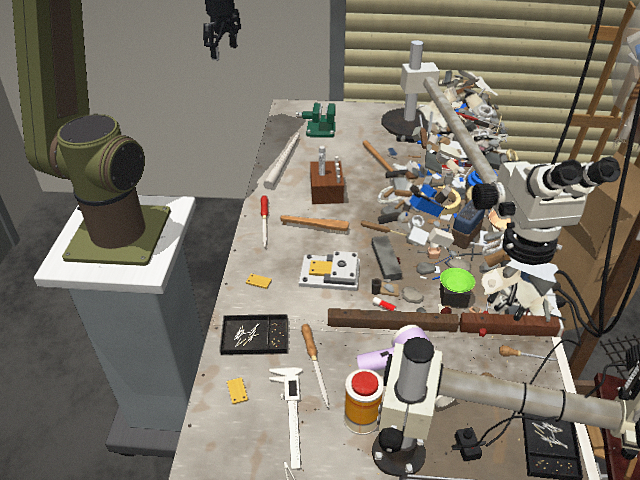

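View pics/top0.png

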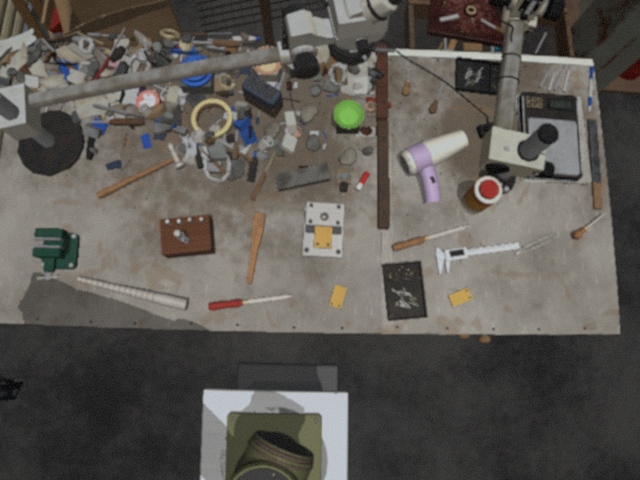

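The side view shows the jig at (331,270) with a brass plate in it at (320,268), and the tool block at (327,182) with the punch at (322,158) and the burs at about (338,165). In the top view the jig is at (324,230), the block at (187,236) and the punch at (180,237).

Possible mix-ups:
- **Blank:** brass plates at side (320,268), (258,282) and (237,390). I choose the one in the jig channel, which is also the largest.
- **Punch:** the bright barrel at side (322,158), or the burs at (338,165). I choose the thick barrel.

Next is a close crop to check both choices.

```bash
cat > h.py <<'E'
import numpy as np,cv2
from cell import robot, read_camera, camera_model, job
def ray(n,p):
    m=camera_model(n);K=np.array([[m["fx"],0,m["cx"]],[0,m["fy"],m["cy"]],[0,0,1]])
    u=cv2.undistortPoints(np.array([[p]],float),K,np.array(m["D"]))[0,0]
    E=np.array(m["extrinsics"]);return E[:3,3],E[:3,:3]@np.array([u[0],u[1],1.])
def onz(n,p,z):
    o,d=ray(n,p);return o+d*(z-o[2])/d[2]
def proj(n,P):
    m=camera_model(n);K=np.array([[m["fx"],0,m["cx"]],[0,m["fy"],m["cy"]],[0,0,1]])
    E=np.linalg.inv(np.array(m["extrinsics"]));r,_=cv2.Rodrigues(E[:3,:3])
    return cv2.projectPoints(np.array(P,float).reshape(-1,1,3),r,E[:3,3],K,np.array(m["D"]))[0].reshape(-1,2)
def two(a,b):
    (o1,d1),(o2,d2)=ray("side",a),ray("top",b)
    s=np.linalg.lstsq(np.c_[d1,-d2],o2-o1,rcond=None)[0]
    P,Q=o1+s[0]*d1,o2+s[1]*d2;return (P+Q)/2,np.linalg.norm(P-Q)
def crop(im,x,y,w,h,s): return cv2.resize(im[y:y+h,x:x+w],None,fx=s,fy=s,interpolation=cv2.INTER_CUBIC)
E
python3 - <<'E'
from h import *
S=cv2.imread("pics/side0.png");T=cv2.imread("pics/top0.png")
c=np.vstack([np.hstack([crop(S,290,240,80,60,5),crop(S,290,140,80,60,5)]),np.hstack([crop(T,285,195,80,60,5),crop(T,150,205,80,60,5)])])
cv2.imwrite("pics/c1.png",c)
E
```

```text
(no output)
```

View pics/c1.png

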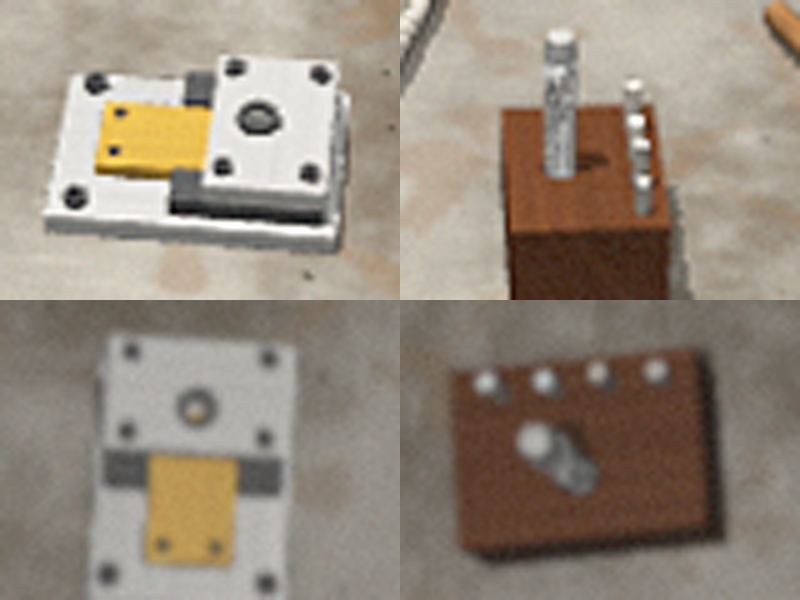

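The crop confirms both choices: the blank in the jig has two countersinks, its near end at top (322,248), and the knurled punch barrel stands in front of four thin burs. The bush is at side (341.5,263.3) and top (324,216). Next I measure positions.

Run:
```python
from h import *
np.set_printoptions(precision=1,suppress=True)
def s(o,p): return (o[0]+(p[0]+.5)/5-.5,o[1]+(p[1]+.5)/5-.5)
SJ,SB,TJ,TB=(290,240),(290,140),(285,195),(150,205)
def cmp(nm,a,oa,b,ob,z):
    A,B=s(oa,a),s(ob,b);P,e=two(A,B);print(nm,"2view",P,"gap %.1f"%e,"side",onz("side",A,z)[:2],"top",onz("top",B,z)[:2])
cmp("bush",(260,118),SJ,(197,108),TJ,37.5)
for a,b in zip([(236,67),(321,73),(223,167),(310,173)],[(131,51),(269-0,58),(127,130),(264,138)]): pass
# side order: near-left... side x = world x, side up = +y ; top up=+x, left=+y
cmp("scr near+y",(236-0,67),SJ,(127,130),TJ,36.5)
cmp("scr far+y",(321,73),SJ,(131,51),TJ,36.5)
cmp("scr near-y",(223,167),SJ,(264,138),TJ,36.5)
cmp("scr far-y",(310,173),SJ,(269,58),TJ,36.5)
cmp("base scr near+y",(97,83),SJ,(107,273),TJ,17)
cmp("base scr near-y",(75,196),SJ,(266,283),TJ,17)
cmp("csk+y",(121,112),SJ,(161,245),TJ,20)
cmp("csk-y",(113,150),SJ,(215,248),TJ,20)
cmp("blank near+y corner",(104,102),SJ,(145,259),TJ,20)
cmp("blank near-y corner",(96,165),SJ,(231,266),TJ,20)
cmp("punch cap",(562,36-0),(SB[0]-80,SB[1]),(535,140),(TB[0]-80,TB[1]),134)
cmp("block near+y",(500,108),(SB[0]-80,SB[1]),(460,247),(TB[0]-80,TB[1]),56)
cmp("block far+y",(655,105),(SB[0]-80,SB[1]),(451,72),(TB[0]-80,TB[1]),56)
cmp("block near-y",(508,231),(SB[0]-80,SB[1]),(717,231),(TB[0]-80,TB[1]),56)
cmp("block far-y",(669,227),(SB[0]-80,SB[1]),(697,50),(TB[0]-80,TB[1]),56)
cmp("bur+y",(634,85),(SB[0]-80,SB[1]),(485,82),(TB[0]-80,TB[1]),83)
cmp("bur-y",(644,178),(SB[0]-80,SB[1]),(656,70),(TB[0]-80,TB[1]),80)
```

```text
bush 2view [ 537.8 -102.4   35.8] gap 0.7 side [ 537.5 -104.3] top [ 537.8 -102.3]
scr near+y 2view [526.5 -71.2  36.4] gap 1.7 side [525.7 -71.8] top [527.3 -71. ]
scr far+y 2view [563.4 -72.3  36. ] gap 1.1 side [562.8 -73.1] top [563.8 -72.1]
scr near-y 2view [ 524.1 -132.8   35.5] gap 1.9 side [ 523.2 -134.2] top [ 524.9 -132.5]
scr far-y 2view [ 560.9 -134.7   36.4] gap 2.1 side [ 559.9 -135.3] top [ 561.9 -134.5]
base scr near+y 2view [464.7 -63.5  15.6] gap 1.8 side [463.9 -65.3] top [465.3 -63.3]
base scr near-y 2view [ 461.4 -135.4   16.4] gap 1.8 side [ 460.6 -136.3] top [ 462.2 -135.1]
csk+y 2view [477.1 -87.5  21.4] gap 1.5 side [476.3 -86.4] top [478.1 -87.4]
csk-y 2view [ 475.9 -111.9   22. ] gap 2.0 side [ 474.7 -110.3] top [ 477.2 -111.8]
blank near+y corner 2view [469.9 -80.6  20.7] gap 3.1 side [468.3 -80.5] top [471.6 -80.3]
blank near-y corner 2view [ 468.7 -119.2   19.5] gap 1.1 side [ 468.2 -120. ] top [ 469.1 -119.1]
punch cap 2view [474.9 201.9 133.7] gap 0.7 side [474.6 201.2] top [475.2 201.9]
block near+y 2view [440.3 251.4  58. ] gap 2.5 side [438.9 253.7] top [441.8 252.3]
block far+y 2view [519.5 261.9  56.4] gap 1.0 side [519.  262.2] top [520.1 262.1]
block near-y 2view [451.6 138.8  60.7] gap 2.0 side [451.9 145.7] top [451.3 139.4]
block far-y 2view [531.1 152.2  58. ] gap 1.1 side [530.6 154.6] top [532.1 152.7]
bur+y 2view [509.4 238.6  83.4] gap 1.2 side [508.8 238.8] top [510.  238.9]
bur-y 2view [517.7 165.8  76.9] gap 0.8 side [517.5 161.2] top [517.4 165.3]
```

Both views agree to within about 2 mm:

| Item | Measurement |
|---|---|
| Bush | (537.7, −102.7), jig yaw −2.4° |
| Blank near end | x ≈ 469, must move to about 487.7 (18 mm, within the stated 10–28) |
| Punch axis | (474.9, 201.8), cap height 134 as it should be |

I turn the tool to the world axes, shut the gripper and go over to the blank's near end.

Request:
step_arm --targets '[{"dp":[0,0,0],"turn":-7,"grip":0},{"dp":[0,0,0],"turn":-7,"grip":0},{"dp":[0,0,0],"turn":-7,"grip":0},{"dp":[-15,-36,0],"turn":0,"grip":0},{"dp":[-15,-36,0],"turn":0,"grip":0},{"dp":[-15,-36,0],"turn":0,"grip":0},{"dp":[-15,-36,0],"turn":0,"grip":0},{"dp":[-15,-36,0],"turn":0,"grip":0},{"dp":[-15,-36,0],"turn":0,"grip":0},{"dp":[-15,-36,0],"turn":0,"grip":0},{"dp":[-15,-36,0],"turn":0,"grip":0},{"dp":[-15,-36,0],"turn":0,"grip":0},{"dp":[-15,-36,0],"turn":0,"grip":0},{"dp":[-15,-36,0],"turn":0,"grip":0},{"dp":[-15,-36,0],"turn":0,"grip":0},{"dp":[-15,-36,0],"turn":0,"grip":0},{"dp":[-15,-36,0],"turn":0,"grip":0},{"dp":[-15,-36,0],"turn":0,"grip":0},{"dp":[-15,-36,0],"turn":0,"grip":0},{"dp":[0,0,0],"turn":0,"grip":0}]' --newtons 40

```text
t: 1.77
tcp_pos: [431.0, -91.3, 231.0]
eef_rot: [0.003, 1.0, -0.002, 0.001]
wrist_force: [1.8, 0.7, 0.1]
gripper_width: -0.001
gripper_force: 0.0
```

Request:
step_arm --targets '[{"dp":[-6,-9,30],"turn":0,"grip":0},{"dp":[-6,0,36],"turn":0,"grip":0},{"dp":[0,0,36],"turn":0,"grip":0},{"dp":[0,0,36],"turn":0,"grip":0},{"dp":[0,0,36],"turn":0,"grip":0},{"dp":[0,0,17],"turn":0,"grip":0},{"dp":[0,0,0],"turn":0,"grip":0},{"dp":[0,0,0],"turn":0,"grip":0}]'

```text
t: 2.43
tcp_pos: [438.9, -94.0, 39.6]
eef_rot: [-0.001, 1.0, 0.0, -0.002]
wrist_force: [0.0, -0.4, 0.9]
gripper_width: 0.004
gripper_force: 0.0
```

Run:
```python
from h import *
s=robot.get_state();print(s["tcp_pos"],s["wrist_force"])
S=read_camera("side")[:,:,::-1];T=read_camera("top")[:,:,::-1]
c=np.hstack([crop(S,280,220,80,80,5),crop(T,285,185,80,80,5)])
cv2.imwrite("pics/c2.png",c); print(proj("side",s["tcp_pos"]),proj("top",s["tcp_pos"]))
```

```text
[438.90655924 -93.97491911  39.62544788] [ 0.01730059 -0.36195161  0.89823867]
[[296.17815293 257.00666714]] [[319.66325791 259.63326315]]
```

View pics/c2.png

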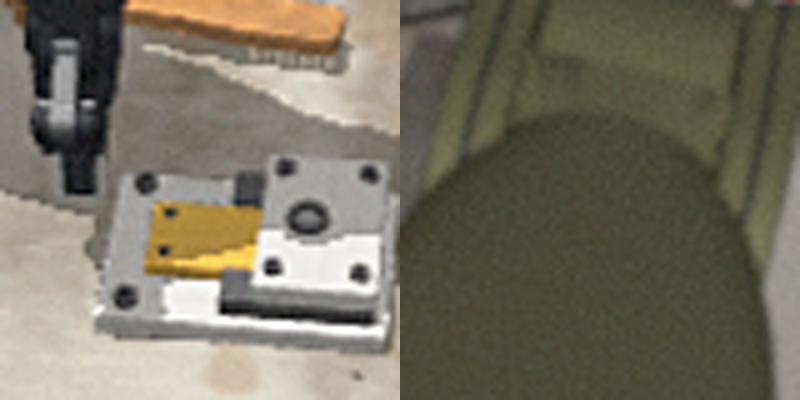

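The side crop shows the fingertips at about (82,192), where the measured TCP projects at (81,185), short of the blank's end. The arm hides the jig from the top camera. I go down to 15 mm and push.

Request:
step_arm --targets '[{"dp":[0,-6.5,14],"turn":0,"grip":0},{"dp":[0,0,7],"turn":0,"grip":0},{"dp":[0,0,3],"turn":0,"grip":0},{"dp":[0,0,0],"turn":0,"grip":0},{"dp":[0,0,0],"turn":0,"grip":0}]'

```text
t: 2.95
tcp_pos: [440.5, -100.9, 16.9]
eef_rot: [-0.0, 1.0, -0.0, 0.0]
wrist_force: [0.2, -0.6, -0.2]
gripper_width: 0.002
gripper_force: 0.0
```

Request:
step_arm --targets '[{"dp":[-3,0,1.5],"turn":0,"grip":0},{"dp":[-3,0,0],"turn":0,"grip":0},{"dp":[-3,0,0],"turn":0,"grip":0},{"dp":[-3,0,0],"turn":0,"grip":0},{"dp":[-3,0,0],"turn":0,"grip":0},{"dp":[-2,0,0],"turn":0,"grip":0},{"dp":[-2,0,0],"turn":0,"grip":0},{"dp":[-2,0,0],"turn":0,"grip":0},{"dp":[-2,0,0],"turn":0,"grip":0},{"dp":[-2,0,0],"turn":0,"grip":0}]'

```text
t: 3.78
tcp_pos: [464.9, -101.0, 14.7]
eef_rot: [-0.0, 1.0, 0.0, -0.0]
wrist_force: [-0.9, 0.3, -0.5]
gripper_width: 0.002
gripper_force: 0.6
```

Request:
step_arm --targets '[{"dp":[-2,0,0],"turn":0,"grip":0},{"dp":[-2,0,0],"turn":0,"grip":0},{"dp":[-1.5,0,0],"turn":0,"grip":0},{"dp":[-1,0,0],"turn":0,"grip":0},{"dp":[-1,0,0],"turn":0,"grip":0},{"dp":[0,0,0],"turn":0,"grip":0}]'

```text
t: 4.28
tcp_pos: [473.0, -101.0, 14.8]
eef_rot: [-0.0, 1.0, 0.0, 0.0]
wrist_force: [-0.5, -0.4, -0.3]
gripper_width: 0.001
gripper_force: 0.2
```

Request:
step_arm --targets '[{"dp":[-1,0,0],"turn":0,"grip":0},{"dp":[-1,0,0],"turn":0,"grip":0},{"dp":[0,0,0],"turn":0,"grip":0}]'

```text
t: 4.53
tcp_pos: [474.9, -101.1, 14.9]
eef_rot: [-0.0, 1.0, -0.0, 0.0]
wrist_force: [-0.7, -1.3, 0.0]
gripper_width: 0.0
gripper_force: 0.4
```

Run:
```python
from h import *
s=robot.get_state();print(s["tcp_pos"],s["wrist_force"])
S=read_camera("side")[:,:,::-1]
cv2.imwrite("pics/c3.png",crop(S,290,220,80,80,7))
```

```text
[ 474.92595144 -101.08781814   14.85972   ] [-0.71621967 -1.32321496  0.03481679]
```

View pics/c3.png

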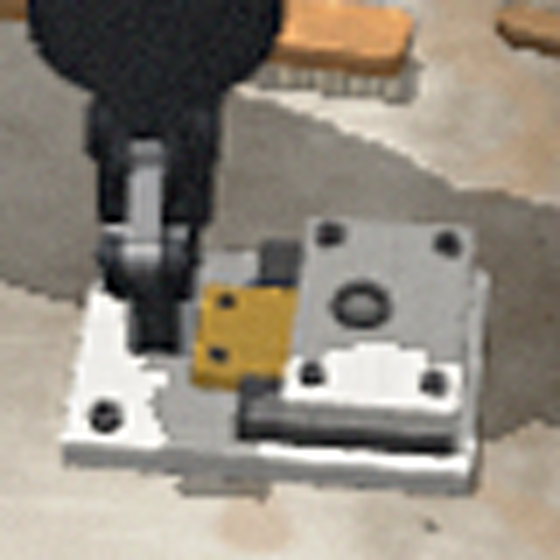

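The side crop shows the fingertips at the blank's end (about 180,350). The blank's visible length is now 94 px against 300 px of crop width, about 29 mm (home is 30 mm). I go on in small steps until the force rises.

Request:
step_arm --targets '[{"dp":[-0.5,0,0],"turn":0,"grip":0},{"dp":[-0.5,0,0],"turn":0,"grip":0},{"dp":[0,0,0],"turn":0,"grip":0}]'

```text
t: 4.83
tcp_pos: [475.7, -101.0, 14.8]
eef_rot: [-0.0, 1.0, 0.0, -0.0]
wrist_force: [-1.0, 0.6, -0.1]
gripper_width: -0.001
gripper_force: 0.5
```

Request:
step_arm --targets '[{"dp":[-0.5,0,0],"turn":0,"grip":0},{"dp":[-0.5,0,0],"turn":0,"grip":0},{"dp":[0,0,0],"turn":0,"grip":0}]'

```text
t: 5.08
tcp_pos: [475.8, -101.0, 14.7]
eef_rot: [-0.0, 1.0, -0.0, -0.001]
wrist_force: [-3.0, -1.1, 1.9]
gripper_width: 0.001
gripper_force: 1.7
```

Request:
step_arm --targets '[{"dp":[-0.5,0,0],"turn":0,"grip":0},{"dp":[-0.5,0,0],"turn":0,"grip":0},{"dp":[0,0,0],"turn":0,"grip":0}]'

```text
t: 5.33
tcp_pos: [475.9, -101.0, 14.6]
eef_rot: [-0.0, 1.0, -0.0, -0.002]
wrist_force: [-4.3, -0.2, 3.3]
gripper_width: -0.002
gripper_force: 2.8
```

The blank is home: the TCP stalled at x = 475.9 while the force rose, which puts the end face at about 487.6 against the expected 487.7. I back off, lift, open and go over to the punch.

Request:
step_arm --targets '[{"dp":[8,0,0],"turn":0,"grip":0},{"dp":[12,0,-10],"turn":0,"grip":0},{"dp":[0,0,-36],"turn":0,"grip":0},{"dp":[0,0,-36],"turn":0,"grip":0},{"dp":[0,0,-36],"turn":0,"grip":0},{"dp":[0,0,-36],"turn":0,"grip":60},{"dp":[0,30,-26],"turn":0,"grip":60},{"dp":[0,36,0],"turn":0,"grip":60},{"dp":[0,36,0],"turn":0,"grip":60},{"dp":[0,36,0],"turn":0,"grip":60},{"dp":[0,36,0],"turn":0,"grip":60},{"dp":[0,36,0],"turn":0,"grip":60},{"dp":[0,36,0],"turn":0,"grip":60},{"dp":[-8,36,0],"turn":0,"grip":60},{"dp":[-8,20,0],"turn":0,"grip":60},{"dp":[0,0,0],"turn":0,"grip":60},{"dp":[0,0,0],"turn":0,"grip":60}]'

```text
t: 6.75
tcp_pos: [474.3, 202.5, 194.9]
eef_rot: [-0.002, 1.0, 0.0, 0.001]
wrist_force: [0.2, -0.5, -0.2]
gripper_width: 0.602
gripper_force: 0.0
```

```bash
cat >> h.py <<'E'
def blank():
    T=read_camera("top");h=cv2.cvtColor(T,cv2.COLOR_RGB2HSV);m=cv2.inRange(h,(15,110,60),(32,255,255))
    n,l,s,c=cv2.connectedComponentsWithStats(m)
    for i in range(1,n):
        if s[i,4]>20 and 290<c[i][0]<360 and 200<c[i][1]<265:
            b=s[i];print(b,"near end",onz("top",(b[0]+b[2]/2-.5,b[1]+b[3]-.5),20))
E
python3 - <<'E'
from h import *
blank()
E
```

```text
[314 226  18  14 200] near end [ 487.77793847 -100.10599348   20.        ]
```

Request:
step_arm --targets '[{"dp":[0,-1,30],"turn":0,"grip":60},{"dp":[-0.5,0,30],"turn":0,"grip":60},{"dp":[0,0,25],"turn":0,"grip":60},{"dp":[0,0,20],"turn":0,"grip":60},{"dp":[0,0,18],"turn":0,"grip":60},{"dp":[0,0,0],"turn":0,"grip":60},{"dp":[0,0,0],"turn":0,"grip":60}]'

```text
t: 7.38
tcp_pos: [473.0, 198.5, 71.4]
eef_rot: [0.0, 1.0, -0.0, -0.001]
wrist_force: [0.2, -0.2, -0.5]
gripper_width: 0.6
gripper_force: 0.0
```

Request:
step_arm --targets '[{"dp":[-2,3.3,-0.5],"turn":0,"grip":60},{"dp":[0,0,0],"turn":0,"grip":60},{"dp":[0,0,0],"turn":0,"grip":50}]'

```text
t: 7.63
tcp_pos: [477.5, 203.8, 73.9]
eef_rot: [-0.0, 1.0, 0.001, 0.002]
wrist_force: [0.2, 0.3, 1.0]
gripper_width: 0.502
gripper_force: 0.0
```

Run:
```python
from h import *
s=robot.get_state();print(s["tcp_pos"],s["gripper_width"])
S=read_camera("side")[:,:,::-1];print(proj("side",s["tcp_pos"]))
cv2.imwrite("pics/c4.png",crop(S,290,120,80,80,7))
```

```text
[477.48360056 203.79955757  73.87196878] 0.5023235191269401
[[323.18305937 166.83041042]]
```

View pics/c4.png

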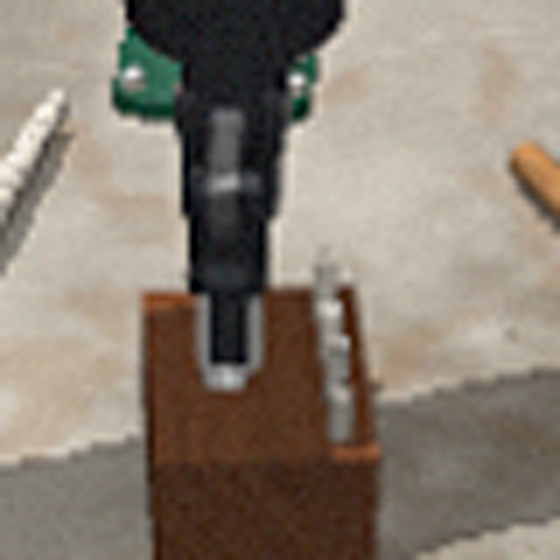

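The side crop shows the fingers around the punch, whose base is at about (224,380). The finger centre is about 2 mm too far in +x, as the TCP reading also says. I let it settle and correct.

Request:
step_arm --targets '[{"dp":[0,0,0],"turn":0,"grip":50},{"dp":[0,0,0],"turn":0,"grip":50},{"dp":[0,0,0],"turn":0,"grip":50}]'

```text
t: 7.93
tcp_pos: [476.1, 203.4, 72.6]
eef_rot: [-0.0, 1.0, 0.0, 0.0]
wrist_force: [0.6, 0.6, 0.4]
gripper_width: 0.498
gripper_force: 0.0
```

Request:
step_arm --targets '[{"dp":[1,-1.5,0],"turn":0,"grip":40},{"dp":[0,0,0],"turn":0,"grip":30},{"dp":[0,0,0],"turn":0,"grip":25},{"dp":[0,0,0],"turn":0,"grip":22}]' --newtons 70

```text
t: 8.27
tcp_pos: [474.9, 201.8, 72.3]
eef_rot: [-0.0, 1.0, 0.0, -0.0]
wrist_force: [-0.5, 0.3, -1.5]
gripper_width: 0.221
gripper_force: 0.0
```

Request:
step_arm --targets '[{"dp":[0,0,0],"turn":0,"grip":0},{"dp":[0,0,0],"turn":0,"grip":0},{"dp":[0,0,0],"turn":0,"grip":0},{"dp":[0,0,0],"turn":0,"grip":0},{"dp":[0,0,0],"turn":0,"grip":0}]'

```text
t: 8.68
tcp_pos: [475.0, 202.5, 72.4]
eef_rot: [-0.001, 1.0, 0.001, -0.0]
wrist_force: [-0.9, 4.2, 0.8]
gripper_width: 0.18
gripper_force: 68.0
```

Request:
step_arm --targets '[{"dp":[0,0.8,0],"turn":0,"grip":0},{"dp":[0,0,0],"turn":0,"grip":0},{"dp":[0,0,0],"turn":0,"grip":0}]'

```text
t: 8.93
tcp_pos: [475.0, 202.6, 72.4]
eef_rot: [-0.0, 1.0, -0.0, 0.0]
wrist_force: [-0.8, 2.4, 1.9]
gripper_width: 0.175
gripper_force: 68.2
```

Request:
step_arm --targets '[{"dp":[0,0.8,0],"turn":0,"grip":0},{"dp":[0,0,0],"turn":0,"grip":0},{"dp":[0,0,0],"turn":0,"grip":0}]'

```text
t: 9.18
tcp_pos: [475.0, 202.7, 72.4]
eef_rot: [-0.0, 1.0, -0.001, 0.0]
wrist_force: [-0.0, 0.2, 3.1]
gripper_width: 0.177
gripper_force: 68.2
```

Request:
step_arm --targets '[{"dp":[0,0,-4],"turn":0,"grip":0},{"dp":[0,0,-8],"turn":0,"grip":0},{"dp":[0,0,-12],"turn":0,"grip":0},{"dp":[0,0,-15],"turn":0,"grip":0},{"dp":[0,0,-18],"turn":0,"grip":0},{"dp":[0,0,-18],"turn":0,"grip":0},{"dp":[0,0,-15],"turn":0,"grip":0},{"dp":[0,0,0],"turn":0,"grip":0},{"dp":[0,0,0],"turn":0,"grip":0},{"dp":[0,0,0],"turn":0,"grip":0}]'

```text
t: 10.02
tcp_pos: [474.4, 202.9, 161.5]
eef_rot: [-0.0, 1.0, -0.0, -0.001]
wrist_force: [-0.1, 0.5, -2.9]
gripper_width: 0.182
gripper_force: 68.2
```

Wrist force dropped by about the punch's weight, so it is held. I carry it over to the bush.

Request:
step_arm --targets '[{"dp":[-2,-10,0],"turn":0,"grip":0},{"dp":[-5,-24,0],"turn":0,"grip":0},{"dp":[-5,-24,0],"turn":0,"grip":0},{"dp":[-5,-24,0],"turn":0,"grip":0},{"dp":[-5,-24,0],"turn":0,"grip":0},{"dp":[-5,-24,0],"turn":0,"grip":0},{"dp":[-5,-24,0],"turn":0,"grip":0},{"dp":[-5,-24,0],"turn":0,"grip":0},{"dp":[-5,-24,0],"turn":0,"grip":0},{"dp":[-5,-24,0],"turn":0,"grip":0},{"dp":[-5,-24,0],"turn":0,"grip":0},{"dp":[-5,-24,0],"turn":0,"grip":0},{"dp":[-5,-24,0],"turn":0,"grip":0},{"dp":[-1,-7.6,0],"turn":0,"grip":0},{"dp":[0,0,20],"turn":0,"grip":0},{"dp":[0,0,0],"turn":0,"grip":0},{"dp":[0,0,0],"turn":0,"grip":0},{"dp":[0,0,0],"turn":0,"grip":0},{"dp":[0,0,0],"turn":0,"grip":0}]'

```text
t: 11.6
tcp_pos: [538.3, -101.8, 142.8]
eef_rot: [-0.001, 1.0, 0.0, 0.0]
wrist_force: [-0.2, -0.3, -1.2]
gripper_width: 0.178
gripper_force: 68.5
```

Request:
step_arm --targets '[{"dp":[0.5,-0.9,15],"turn":0,"grip":0},{"dp":[0,0,12],"turn":0,"grip":0},{"dp":[0,0,5],"turn":0,"grip":0},{"dp":[0,0,0],"turn":0,"grip":0},{"dp":[0,0,0],"turn":0,"grip":0},{"dp":[0,0,0],"turn":0,"grip":0}]'

```text
t: 12.1
tcp_pos: [538.4, -103.0, 111.2]
eef_rot: [-0.001, 1.0, -0.0, 0.001]
wrist_force: [-0.0, 0.7, -1.4]
gripper_width: 0.179
gripper_force: 68.5
```

Run:
```python
from h import *
s=robot.get_state();p=s["tcp_pos"];print(p,s["eef_rot"])
S=read_camera("side")[:,:,::-1]
print("tip,bush proj",proj("side",[[p[0],p[1],p[2]-36.4-30.5],[537.7,-102.7,37.5],[p[0],p[1],p[2]-36.4]]))
cv2.imwrite("pics/c5.png",crop(S,315,215,60,70,8))
```

```text
[ 538.40780795 -103.01516356  111.20423068] [-5.32953370e-04  9.99999580e-01 -1.41055340e-04  7.32606099e-04]
tip,bush proj [[342.12715491 260.48776312]
 [341.72322041 262.68134414]
 [342.49173539 249.9127424 ]]
```

View pics/c5.png

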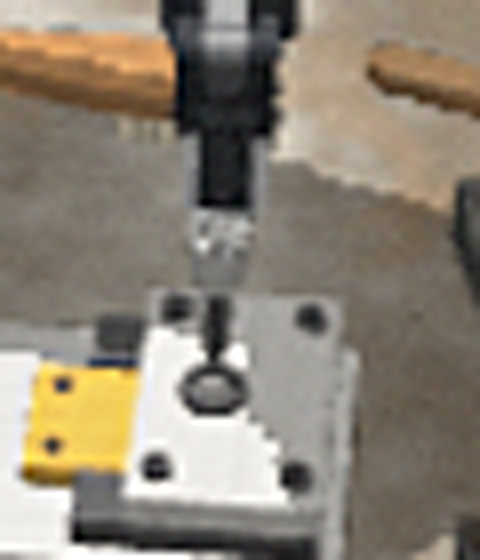

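The side crop shows the spindle at col 216 with its tip at about (216,355), right above the bush mouth at (214,388), and the blank home. I centre it a little and go down into the bush.

Request:
step_arm --targets '[{"dp":[0.6,0.6,2],"turn":0,"grip":0},{"dp":[0,0,3],"turn":0,"grip":0},{"dp":[0,0,3],"turn":0,"grip":0},{"dp":[0,0,0],"turn":0,"grip":0},{"dp":[0,0,0],"turn":0,"grip":0}]'

```text
t: 12.57
tcp_pos: [536.8, -102.5, 102.0]
eef_rot: [-0.0, 1.0, 0.0, -0.0]
wrist_force: [0.8, -0.0, -1.4]
gripper_width: 0.177
gripper_force: 68.5
```

Request:
step_arm --targets '[{"dp":[0,0,2],"turn":0,"grip":0},{"dp":[0,0,2],"turn":0,"grip":0},{"dp":[0,0,1],"turn":0,"grip":0},{"dp":[0,0,0],"turn":0,"grip":0},{"dp":[0,0,0],"turn":0,"grip":0}]'

```text
t: 12.98
tcp_pos: [537.0, -102.5, 97.2]
eef_rot: [-0.0, 1.0, 0.0, -0.0]
wrist_force: [0.4, 0.1, -2.1]
gripper_width: 0.178
gripper_force: 68.5
```

Request:
step_arm --targets '[{"dp":[-0.6,0,1],"turn":0,"grip":0},{"dp":[0,0,2],"turn":0,"grip":0},{"dp":[0,0,2],"turn":0,"grip":0},{"dp":[0,0,0],"turn":0,"grip":0},{"dp":[0,0,0],"turn":0,"grip":0}]'

```text
t: 13.4
tcp_pos: [537.5, -102.5, 92.1]
eef_rot: [-0.0, 1.0, 0.0, -0.0]
wrist_force: [0.7, 0.6, -2.3]
gripper_width: 0.175
gripper_force: 68.5
```

Request:
step_arm --targets '[{"dp":[0,0,1],"turn":0,"grip":0},{"dp":[0,0,1],"turn":0,"grip":0},{"dp":[0,0,0],"turn":0,"grip":0},{"dp":[0,0,0],"turn":0,"grip":0}]'

```text
t: 13.73
tcp_pos: [537.6, -102.5, 90.2]
eef_rot: [-0.0, 1.0, 0.0, -0.0]
wrist_force: [-0.3, -0.3, -2.6]
gripper_width: 0.178
gripper_force: 68.5
```

Request:
step_arm --targets '[{"dp":[0,0,1],"turn":0,"grip":0},{"dp":[0,0,1],"turn":0,"grip":0},{"dp":[0,0,0],"turn":0,"grip":0},{"dp":[0,0,0],"turn":0,"grip":0}]'

```text
t: 14.07
tcp_pos: [537.6, -102.5, 88.2]
eef_rot: [-0.0, 1.0, 0.0, -0.0]
wrist_force: [0.3, 0.4, -1.3]
gripper_width: 0.177
gripper_force: 68.5
```

Request:
step_arm --targets '[{"dp":[0,0,1],"turn":0,"grip":0},{"dp":[0,0,1],"turn":0,"grip":0},{"dp":[0,0,0],"turn":0,"grip":0},{"dp":[0,0,0],"turn":0,"grip":0}]'

```text
t: 14.4
tcp_pos: [537.6, -102.5, 86.2]
eef_rot: [-0.0, 1.0, 0.0, -0.0]
wrist_force: [0.9, 0.0, -1.3]
gripper_width: 0.176
gripper_force: 68.5
```

Request:
step_arm --targets '[{"dp":[0,0,1],"turn":0,"grip":0},{"dp":[0,0,0],"turn":0,"grip":0},{"dp":[0,0,0],"turn":0,"grip":0}]'

```text
t: 14.65
tcp_pos: [537.7, -102.5, 85.3]
eef_rot: [-0.0, 1.0, -0.0, 0.0]
wrist_force: [0.6, -0.7, -2.1]
gripper_width: 0.177
gripper_force: 68.5
```

Request:
step_arm --targets '[{"dp":[0,0,1],"turn":0,"grip":0},{"dp":[0,0,0],"turn":0,"grip":0},{"dp":[0,0,0],"turn":0,"grip":0}]'

```text
t: 14.9
tcp_pos: [537.9, -102.5, 84.6]
eef_rot: [-0.0, 1.0, -0.0, 0.0]
wrist_force: [-0.8, 0.7, 2.2]
gripper_width: 0.176
gripper_force: 68.8
```

Request:
step_arm --targets '[{"dp":[0,0,1],"turn":0,"grip":0},{"dp":[0,0,0],"turn":0,"grip":0},{"dp":[0,0,0],"turn":0,"grip":0}]'

```text
t: 15.15
tcp_pos: [537.9, -102.5, 83.4]
eef_rot: [-0.0, 1.0, -0.0, 0.0]
wrist_force: [-0.6, 0.2, 1.5]
gripper_width: 0.179
gripper_force: 68.8
```

Contact came at TCP z of about 85. I press on in 1 mm steps.

Request:
step_arm --targets '[{"dp":[0,0,1],"turn":0,"grip":0},{"dp":[0,0,0],"turn":0,"grip":0},{"dp":[0,0,0],"turn":0,"grip":0}]'

```text
t: 15.4
tcp_pos: [537.8, -102.5, 82.3]
eef_rot: [-0.0, 1.0, -0.0, 0.0]
wrist_force: [-0.5, 1.0, 2.4]
gripper_width: 0.179
gripper_force: 68.8
```

Request:
step_arm --targets '[{"dp":[0,0,1],"turn":0,"grip":0},{"dp":[0,0,0],"turn":0,"grip":0},{"dp":[0,0,0],"turn":0,"grip":0}]'

```text
t: 15.65
tcp_pos: [537.8, -102.5, 81.3]
eef_rot: [-0.0, 1.0, -0.0, 0.0]
wrist_force: [-0.6, -0.3, 2.5]
gripper_width: 0.179
gripper_force: 68.9
```

Request:
step_arm --targets '[{"dp":[0,0,1],"turn":0,"grip":0},{"dp":[0,0,0],"turn":0,"grip":0},{"dp":[0,0,0],"turn":0,"grip":0}]'

```text
t: 15.9
tcp_pos: [537.8, -102.5, 80.4]
eef_rot: [-0.0, 1.0, -0.0, 0.0]
wrist_force: [-0.8, 0.3, 2.7]
gripper_width: 0.184
gripper_force: 68.9
```

Request:
step_arm --targets '[{"dp":[0,0,0.7],"turn":0,"grip":0},{"dp":[0,0,0],"turn":0,"grip":0},{"dp":[0,0,0],"turn":0,"grip":0}]'

```text
t: 16.15
tcp_pos: [537.9, -102.5, 79.8]
eef_rot: [-0.0, 1.0, -0.0, 0.0]
wrist_force: [-0.5, -0.5, 3.8]
gripper_width: 0.178
gripper_force: 69.0
```

Request:
step_arm --targets '[{"dp":[0,0,0.7],"turn":0,"grip":0},{"dp":[0,0,0],"turn":0,"grip":0},{"dp":[0,0,0],"turn":0,"grip":0}]'

```text
t: 16.4
tcp_pos: [537.9, -102.6, 79.2]
eef_rot: [-0.0, 1.0, -0.0, 0.0]
wrist_force: [-0.9, 0.5, 5.3]
gripper_width: 0.174
gripper_force: 69.3
```

Request:
step_arm --targets '[{"dp":[0,0,0.7],"turn":0,"grip":0},{"dp":[0,0,0],"turn":0,"grip":0},{"dp":[0,0,0],"turn":0,"grip":0}]'

```text
t: 16.65
tcp_pos: [537.9, -102.6, 78.7]
eef_rot: [-0.0, 1.0, -0.0, 0.0]
wrist_force: [-0.4, 0.2, 6.4]
gripper_width: 0.18
gripper_force: 69.5
```

Request:
step_arm --targets '[{"dp":[0,0,0.7],"turn":0,"grip":0},{"dp":[0,0,0],"turn":0,"grip":0},{"dp":[0,0,0],"turn":0,"grip":0}]'

```text
t: 16.9
tcp_pos: [538.0, -102.6, 78.2]
eef_rot: [-0.0, 1.0, -0.0, 0.0]
wrist_force: [-0.9, 0.3, 7.6]
gripper_width: 0.179
gripper_force: 69.6
```

Request:
step_arm --targets '[{"dp":[0,0,0.7],"turn":0,"grip":0},{"dp":[0,0,0],"turn":0,"grip":0},{"dp":[0,0,0],"turn":0,"grip":0}]'

```text
t: 17.15
tcp_pos: [538.1, -102.7, 77.8]
eef_rot: [-0.0, 1.0, -0.0, 0.001]
wrist_force: [-1.6, 0.3, 9.5]
gripper_width: 0.181
gripper_force: 69.9
```

Request:
step_arm --targets '[{"dp":[0,0,0.6],"turn":0,"grip":0},{"dp":[0,0,0],"turn":0,"grip":0},{"dp":[0,0,0],"turn":0,"grip":0}]'

```text
t: 17.4
tcp_pos: [538.2, -102.7, 77.4]
eef_rot: [-0.0, 1.0, -0.0, 0.001]
wrist_force: [-1.8, 0.1, 9.4]
gripper_width: 0.173
gripper_force: 70.0
```

Request:
step_arm --targets '[{"dp":[0,0,0.5],"turn":0,"grip":0},{"dp":[0,0,0],"turn":0,"grip":0},{"dp":[0,0,0],"turn":0,"grip":0}]'

```text
t: 17.65
tcp_pos: [538.2, -102.7, 77.2]
eef_rot: [-0.0, 1.0, -0.0, 0.001]
wrist_force: [-2.9, 0.4, 12.2]
gripper_width: 0.179
gripper_force: 70.2
```

Request:
step_arm --targets '[{"dp":[0,0,0.5],"turn":0,"grip":0},{"dp":[0,0,0],"turn":0,"grip":0},{"dp":[0,0,0],"turn":0,"grip":0}]'

```text
t: 17.9
tcp_pos: [538.4, -102.7, 76.9]
eef_rot: [-0.0, 1.0, -0.0, 0.001]
wrist_force: [-3.6, 0.5, 13.6]
gripper_width: 0.177
gripper_force: 70.3
```

Request:
step_arm --targets '[{"dp":[0,0,0.5],"turn":0,"grip":0},{"dp":[0,0,0],"turn":0,"grip":0},{"dp":[0,0,0],"turn":0,"grip":0}]'

```text
t: 18.15
tcp_pos: [538.3, -102.7, 76.4]
eef_rot: [-0.0, 1.0, -0.0, 0.001]
wrist_force: [-2.4, 0.5, 13.7]
gripper_width: 0.176
gripper_force: 70.1
```

Request:
step_arm --targets '[{"dp":[0,0,0.4],"turn":0,"grip":0},{"dp":[0,0,0],"turn":0,"grip":0}]'

```text
t: 18.32
tcp_pos: [538.4, -102.7, 76.2]
eef_rot: [-0.0, 1.0, -0.0, 0.001]
wrist_force: [-3.8, 0.7, 15.3]
gripper_width: 0.176
gripper_force: 70.4
```

Run:
```python
from h import *
s=robot.get_state();p=s["tcp_pos"];print(p,s["wrist_force"],s["wrist_torque"])
S=read_camera("side")[:,:,::-1]; cv2.imwrite("pics/side6.png",S)
print(proj("side",[[p[0],p[1],p[2]-36.4],[537.7,-102.7,37.5],[p[0],p[1],p[2]]]))
cv2.imwrite("pics/c6.png",crop(S,315,215,60,60,10))
```

```text
[ 538.42069996 -102.72859896   76.23687411] [-3.80646849  0.6924373  15.27482621] [0.06957179 0.89236931 0.01765654]
[[342.0862968  261.91493882]
 [341.72322041 262.68134414]
 [342.52090456 249.315627  ]]
```

View pics/c6.png

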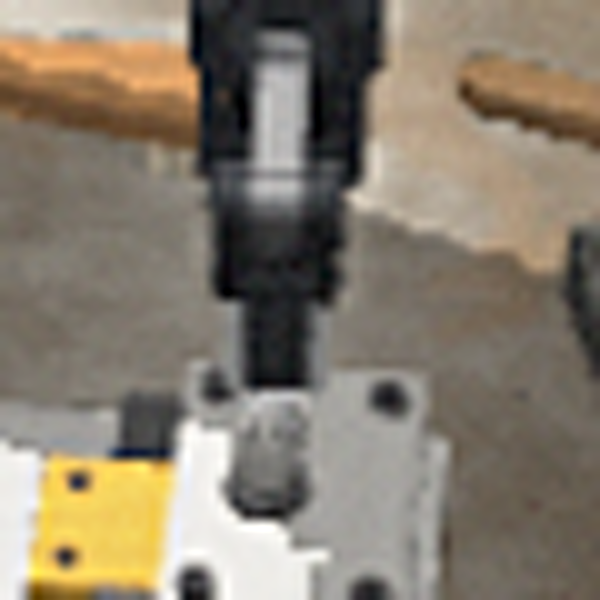

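The side crop shows the barrel in the bush at about (265,490), leaning slightly towards +x with a small sideways force. I take out the sideways load, which adds friction, and read again.

Request:
step_arm --targets '[{"dp":[0.8,0,0],"turn":0,"grip":0},{"dp":[0,0,0],"turn":0,"grip":0}]'

```text
t: 18.53
tcp_pos: [538.1, -102.8, 76.3]
eef_rot: [-0.0, 1.0, -0.0, 0.002]
wrist_force: [-2.0, 1.5, 14.4]
gripper_width: 0.174
gripper_force: 70.3
```

Request:
step_arm --targets '[{"dp":[0.6,0.3,0.3],"turn":0,"grip":0},{"dp":[0,0,0],"turn":0,"grip":0}]'

```text
t: 18.7
tcp_pos: [537.9, -102.6, 76.2]
eef_rot: [-0.0, 1.0, -0.001, 0.002]
wrist_force: [-2.4, 0.5, 14.9]
gripper_width: 0.178
gripper_force: 70.4
```

Request:
step_arm --targets '[{"dp":[0.3,0,0.4],"turn":0,"grip":0},{"dp":[0,0,0],"turn":0,"grip":0}]'

```text
t: 18.87
tcp_pos: [537.9, -102.7, 76.1]
eef_rot: [-0.0, 1.0, -0.001, 0.002]
wrist_force: [-1.7, 0.3, 17.7]
gripper_width: 0.174
gripper_force: 70.4
```

Request:
step_arm --targets '[{"dp":[0,0,0],"turn":0,"grip":0},{"dp":[0,0,0],"turn":0,"grip":0},{"dp":[0,0,0],"turn":0,"grip":0}]'

```text
t: 19.12
tcp_pos: [537.9, -102.7, 76.1]
eef_rot: [-0.0, 1.0, -0.001, 0.002]
wrist_force: [-1.4, 0.2, 16.4]
gripper_width: 0.176
gripper_force: 70.4
```

Request:
step_arm --targets '[{"dp":[0,0,-1],"turn":0,"grip":0},{"dp":[0,0,0],"turn":0,"grip":0},{"dp":[0,0,0],"turn":0,"grip":0}]'

```text
t: 19.37
tcp_pos: [537.8, -102.7, 76.8]
eef_rot: [-0.0, 1.0, -0.001, 0.002]
wrist_force: [-1.4, 0.1, 13.9]
gripper_width: 0.179
gripper_force: 70.3
```

The 1 mm unload test gave 2.5 N over 0.7 mm, a soft spring, so it has not tripped yet. I tighten the grip to stop creep and press on in small steps.

Request:
step_arm --targets '[{"dp":[0,0,0.6],"turn":0,"grip":0},{"dp":[0,0,0.5],"turn":0,"grip":0},{"dp":[0,0,0],"turn":0,"grip":0},{"dp":[0,0,0],"turn":0,"grip":0}]' --newtons 110

```text
t: 19.7
tcp_pos: [537.5, -102.6, 75.1]
eef_rot: [-0.0, 1.0, -0.0, 0.002]
wrist_force: [-1.1, -0.8, 7.7]
gripper_width: 0.173
gripper_force: 106.8
```

It tripped: the force fell from about 18 N to 10 N and z jumped down 1 mm. A slight 0.6 mm follow-through makes sure it is past 7.2 mm, then I lift.

Request:
step_arm --targets '[{"dp":[0,0,0.6],"turn":0,"grip":0},{"dp":[0,0,0],"turn":0,"grip":0}]'

```text
t: 19.87
tcp_pos: [537.6, -102.6, 74.3]
eef_rot: [-0.0, 1.0, -0.0, 0.002]
wrist_force: [-0.0, -0.4, 10.1]
gripper_width: 0.17
gripper_force: 106.9
```

Now about 8 mm in. I lift straight out.

Request:
step_arm --targets '[{"dp":[0,0,-4],"turn":0,"grip":0},{"dp":[0,0,-6],"turn":0,"grip":0},{"dp":[0,0,-8],"turn":0,"grip":0},{"dp":[0,0,-10],"turn":0,"grip":0},{"dp":[0,0,-15],"turn":0,"grip":0},{"dp":[0,0,-20],"turn":0,"grip":0},{"dp":[0,0,-20],"turn":0,"grip":0},{"dp":[0,0,-10],"turn":0,"grip":0},{"dp":[0,0,0],"turn":0,"grip":0},{"dp":[0,0,0],"turn":0,"grip":0}]'

```text
t: 20.7
tcp_pos: [535.8, -102.2, 165.9]
eef_rot: [-0.0, 1.0, -0.0, -0.0]
wrist_force: [0.1, -0.0, -2.8]
gripper_width: 0.166
gripper_force: 107.4
```

Request:
step_arm --targets '[{"dp":[2,10,0],"turn":0,"grip":0},{"dp":[5,24,0],"turn":0,"grip":0},{"dp":[5,24,0],"turn":0,"grip":0},{"dp":[5,24,0],"turn":0,"grip":0},{"dp":[5,24,0],"turn":0,"grip":0},{"dp":[5,24,0],"turn":0,"grip":0},{"dp":[5,24,0],"turn":0,"grip":0},{"dp":[5,24,0],"turn":0,"grip":0},{"dp":[5,24,0],"turn":0,"grip":0},{"dp":[5,24,0],"turn":0,"grip":0},{"dp":[5,24,0],"turn":0,"grip":0},{"dp":[5,24,0],"turn":0,"grip":0},{"dp":[5,24,0],"turn":0,"grip":0},{"dp":[1,7,0],"turn":0,"grip":0},{"dp":[0,0,0],"turn":0,"grip":0},{"dp":[0,0,0],"turn":0,"grip":0},{"dp":[0,0,0],"turn":0,"grip":0},{"dp":[0,0,0],"turn":0,"grip":0}]'

```text
t: 22.2
tcp_pos: [472.7, 201.6, 165.6]
eef_rot: [0.0, 1.0, -0.0, -0.0]
wrist_force: [0.4, 1.1, -1.4]
gripper_width: 0.167
gripper_force: 107.5
```

Run:
```python
from h import *
s=robot.get_state();p=s["tcp_pos"];print(p,s["eef_rot"],s["wrist_force"])
blank()
S=read_camera("side")[:,:,::-1]
print(proj("side",[[p[0],p[1],p[2]-36.4],[p[0],p[1],p[2]],[475,202.7,56]]))
cv2.imwrite("pics/c7.png",crop(S,290,110,80,80,7))
```

```text
[472.66033872 201.61927403 165.58401002] [ 3.67954393e-04  9.99999799e-01 -3.64978180e-04 -3.64664083e-04] [ 0.35694476  1.07761826 -1.42722945]
[314 226  18  13 197] near end [ 490.07620813 -100.07315739   20.        ]
[[321.21367656 148.36631998]
 [321.22135218 135.42281759]
 [322.15352618 172.93948501]]
```

View pics/c7.png

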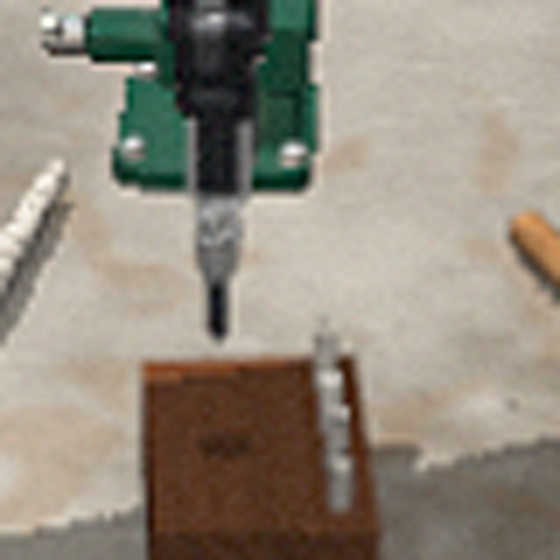

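The side crop shows the punch hanging upright (axis col 219, tip at (218,338)) over its hole at (225,444). The blank still reads as home within a pixel. I correct by +2.3 mm in x and +1.1 mm in y, then lower.

Request:
step_arm --targets '[{"dp":[-2.3,1.1,10],"turn":0,"grip":0},{"dp":[0,0,15],"turn":0,"grip":0},{"dp":[0,0,10],"turn":0,"grip":0},{"dp":[0,0,0],"turn":0,"grip":0},{"dp":[0,0,0],"turn":0,"grip":0},{"dp":[0,0,0],"turn":0,"grip":0},{"dp":[0,0,0],"turn":0,"grip":0}]'

```text
t: 22.88
tcp_pos: [475.6, 204.1, 131.5]
eef_rot: [-0.0, 1.0, 0.0, 0.001]
wrist_force: [-0.1, 0.5, -1.1]
gripper_width: 0.168
gripper_force: 107.5
```

Request:
step_arm --targets '[{"dp":[0.6,-1.4,6],"turn":0,"grip":0},{"dp":[0,0,10],"turn":0,"grip":0},{"dp":[0,0,8],"turn":0,"grip":0},{"dp":[0,0,5],"turn":0,"grip":0},{"dp":[0,0,0],"turn":0,"grip":0},{"dp":[0,0,0],"turn":0,"grip":0},{"dp":[0,0,0],"turn":0,"grip":0}]'

```text
t: 23.47
tcp_pos: [474.6, 202.5, 101.9]
eef_rot: [-0.0, 1.0, 0.0, -0.0]
wrist_force: [0.8, -0.4, -2.3]
gripper_width: 0.172
gripper_force: 107.5
```

Request:
step_arm --targets '[{"dp":[-0.4,0.2,3],"turn":0,"grip":0},{"dp":[0,0,4],"turn":0,"grip":0},{"dp":[0,0,0],"turn":0,"grip":0},{"dp":[0,0,0],"turn":0,"grip":0}]'

```text
t: 23.8
tcp_pos: [474.6, 202.5, 94.6]
eef_rot: [-0.0, 1.0, -0.0, -0.0]
wrist_force: [0.0, 0.2, -2.1]
gripper_width: 0.168
gripper_force: 107.5
```

Request:
step_arm --targets '[{"dp":[0,0,2],"turn":0,"grip":0},{"dp":[0,0,2],"turn":0,"grip":0},{"dp":[0,0,0],"turn":0,"grip":0},{"dp":[0,0,0],"turn":0,"grip":0}]'

```text
t: 24.13
tcp_pos: [474.8, 202.6, 90.8]
eef_rot: [-0.0, 1.0, -0.0, -0.0]
wrist_force: [0.2, -0.7, -1.7]
gripper_width: 0.167
gripper_force: 107.5
```

Request:
step_arm --targets '[{"dp":[0,0,2],"turn":0,"grip":0},{"dp":[0,0,2],"turn":0,"grip":0},{"dp":[0,0,0],"turn":0,"grip":0},{"dp":[0,0,0],"turn":0,"grip":0}]'

```text
t: 24.47
tcp_pos: [474.7, 202.6, 86.7]
eef_rot: [-0.0, 1.0, -0.0, -0.0]
wrist_force: [-0.4, 0.5, -2.0]
gripper_width: 0.168
gripper_force: 107.5
```

Request:
step_arm --targets '[{"dp":[0,0,3],"turn":0,"grip":0},{"dp":[0,0,3],"turn":0,"grip":0},{"dp":[0,0,0],"turn":0,"grip":0},{"dp":[0,0,0],"turn":0,"grip":0}]'

```text
t: 24.8
tcp_pos: [474.7, 202.7, 80.6]
eef_rot: [-0.0, 1.0, -0.0, -0.0]
wrist_force: [-0.9, -0.0, -2.6]
gripper_width: 0.166
gripper_force: 107.6
```

Request:
step_arm --targets '[{"dp":[0,0,3],"turn":0,"grip":0},{"dp":[0,0,3],"turn":0,"grip":0},{"dp":[0,0,0],"turn":0,"grip":0},{"dp":[0,0,0],"turn":0,"grip":0}]'

```text
t: 25.13
tcp_pos: [474.7, 202.7, 74.6]
eef_rot: [-0.0, 1.0, 0.0, -0.0]
wrist_force: [-0.2, 0.7, -2.3]
gripper_width: 0.167
gripper_force: 107.6
```

Request:
step_arm --targets '[{"dp":[0,0,1],"turn":0,"grip":0},{"dp":[0,0,1],"turn":0,"grip":0},{"dp":[0,0,0],"turn":0,"grip":0},{"dp":[0,0,0],"turn":0,"grip":0}]'

```text
t: 25.47
tcp_pos: [474.9, 202.7, 72.9]
eef_rot: [-0.0, 1.0, 0.0, 0.0]
wrist_force: [-0.4, 0.1, -1.7]
gripper_width: 0.167
gripper_force: 107.6
```

Request:
step_arm --targets '[{"dp":[0,0,1],"turn":0,"grip":0},{"dp":[0,0,0.5],"turn":0,"grip":0},{"dp":[0,0,0],"turn":0,"grip":0},{"dp":[0,0,0],"turn":0,"grip":0}]'

```text
t: 25.8
tcp_pos: [475.1, 202.8, 72.4]
eef_rot: [-0.0, 1.0, 0.0, 0.0]
wrist_force: [-1.8, -0.7, 5.9]
gripper_width: 0.17
gripper_force: 108.7
```

Seated at TCP z = 72.4, the same as before pick-up. I release and lift clear.

Request:
step_arm --targets '[{"dp":[0,0,-0.5],"turn":0,"grip":20},{"dp":[0,0,0],"turn":0,"grip":30},{"dp":[0,0,0],"turn":0,"grip":45},{"dp":[0,0,0],"turn":0,"grip":60},{"dp":[0,0,0],"turn":0,"grip":60},{"dp":[0,0,-8],"turn":0,"grip":60},{"dp":[0,0,-20],"turn":0,"grip":60},{"dp":[0,0,-30],"turn":0,"grip":60},{"dp":[0,0,-35],"turn":0,"grip":60},{"dp":[0,0,-35],"turn":0,"grip":60},{"dp":[20,30,0],"turn":0,"grip":60},{"dp":[20,30,0],"turn":0,"grip":60},{"dp":[20,30,0],"turn":0,"grip":60},{"dp":[0,30,0],"turn":0,"grip":60},{"dp":[0,0,0],"turn":0,"grip":60},{"dp":[0,0,0],"turn":0,"grip":60}]'

```text
t: 27.13
tcp_pos: [414.6, 323.9, 200.3]
eef_rot: [-0.002, 1.0, 0.0, 0.0]
wrist_force: [-0.0, -0.7, 0.0]
gripper_width: 0.597
gripper_force: 0.0
```

Run:
```python
from h import *
s=robot.get_state();print(s["tcp_pos"],s["wrist_force"])
blank()
S=read_camera("side")[:,:,::-1];T=read_camera("top")[:,:,::-1]
c=np.vstack([np.hstack([crop(S,290,240,80,60,5),crop(S,290,140,80,60,5)]),np.hstack([crop(T,285,195,80,60,5),crop(T,150,205,80,60,5)])])
cv2.imwrite("pics/c8.png",c)
```

```text
[414.63167755 323.92037398 200.34933959] [-0.03459621 -0.70619757  0.00199923]
[314 226  18  14 199] near end [ 487.77793847 -100.10599348   20.        ]
```

View pics/c8.png

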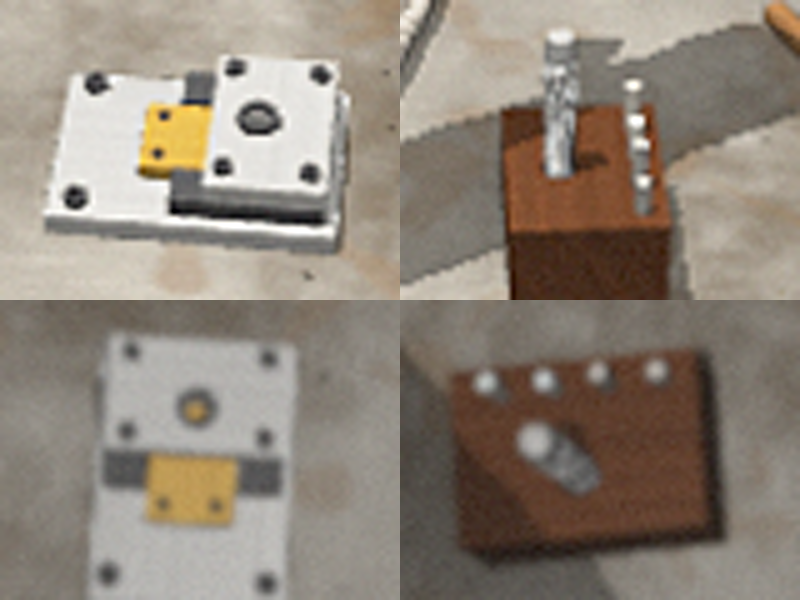

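The crops show the punch upright in its hole exactly as at the start (cap at (562,38)), and the blank home, with its near end unchanged at x ≈ 487.8. I hand in.

```bash
python3 -c "
from cell import job
print(job.close_job())"
```

```text
the job is handed in; nothing more can be done
None
```

I handed the job in at about 27 s of robot time: the blank is home against the stop, the punch tripped through the bush (read from a force drop and an estimated 8 mm of spindle travel, not measured directly), and it stands upright in its hole; no pass or fail result came back.

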